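Shake a batch of samples on the hand-cranked shaker

ROBOT

A 6-joint arm with a two-finger parallel gripper is mounted at the origin on the work surface. World frame = base frame: x ahead of the robot, y to its left, z up, the work surface at z = 0. Lengths are in mm, angles in rad, forces in N, time in s.
With the tool pointing down it reaches from about 200 to 875 mm from the base axis. Payload 3.4 kg.
Tool frame: the origin (TCP) lies on the mounting face of the last link; the fingertips stand 199 mm ahead of it and the grasp point (between the pads) lies 180 mm ahead of it; z points along the fingers, y is the direction in which the jaws open and shut (so a half turn about z gives the same grasp; the last joint's range is limited). The gripper opens to 94 mm and grips with 3 to 60 N. Pads are 16 mm wide; open, the fingers measure 119 mm over their backs; the gripper's body (75 mm by 177 mm) begins 78 mm behind the grasp point.
Start: joints at [-0.121, 0.276, 1.505, -0, 1.361, -0.121], TCP at [575.017, -0.007, 404.693] pointing down, gripper open.
Joint ranges: [-2.89, 2.89], [-0.75, 2.08], [0.22, 2.7], [-1.18, 4.32], [0.11, 2.71], [-2.7, 2.7]. Speed limits (rad/s): [2.57, 2.57, 3.14, 3.14, 3.14, 3.14].

INTERFACE

Orientations are given as a rotation vector (axis times angle).
In Python, from rig import * gives the robot as it stands. Calls block until the motion is done:
- move_ptp(position, orientation): joint-space move of the TCP to a pose.
- move_straight(position, rate=150, rot=None): straight line of the TCP; rot=None keeps the orientation; rate is the mean speed in mm/s.
- set_joints(angles): joint-space move.
- command_gripper(opening, effort=None): finger opening in mm; effort is the grip in N (None keeps the last); returns when the fingers have stopped.
- sleep(seconds).
- ik(position, orientation): joint angles nearest the present ones, or None.
- read_state(): the state.
- snapshot(name): name is "scene" or "side" or "wrist"; returns a dict with "frame" (400x640x3 uint8, blue, green, red), "range_z" (400x640 float32, mm along the optical axis (not along the pixel's ray), 0 where there is no reading), "vfov" (degrees; the focal length in pixels is half the picture's height over the tangent of half this angle, whatever the lens; pixels are square), "cx", "cy" (the principal point, pixels), "k1" (the pictures are not rectified: a ray, as slopes to the right and down, at radius r is drawn at 1 + k1 r^2 times it, then the intrinsics apply), "T" (4x4, takes a point from camera to world coordinates). Camera axes: x right, y down, z forward; pixel columns grow to the right and rows downward; lengths in mm; the calibration is good to about 2 mm. A picture is of the moment at which its call begins.
A pose or a line that the arm cannot do raises Unreachable and nothing moves.
- finish_job(): hands the job in, once; it reports no verdict.
Trained networks look in a picture, given as the dict that the camera call returned (one of the last four; its "shot" number tells which), for a name from the list of things; names that differ only in an ending like _2 or _b are one class to them, and where a whole thing is asked for, a point or a joint stands for the part that bears it (a point fixed in the world has none). Each returns a list of dicts, best first, with "conf" (0 to 1); they miss things now and then, are a little off and sometimes report something else, mostly with a low value. They report only what shows in the picture. A call takes as long as a camera call. They do not tell look-alikes from the thing itself.
- find_in(picture, name): "location" ([row, column] in pixels, amid what is visible of it).
The state is a dict: "clock": time; "joints": joint angles; "joint_velocities": joint speeds; "joint_torque": joint torques, N m; "position": TCP position; "tcp_rot": TCP orientation; "ft_force": force on the tool from outside, world axes, zero at the start; "wrist_torque": the same for the moment, N m; "opening": finger opening in mm.
Only numpy, scipy, OpenCV 4.12 (cv2) and the standard library are available. Lean on these libraries where they do the work, as an engineer would, in place of code of your own. Each camera call takes 0.05 s, during which the arm holds its last target. There are 200 camera calls.

TASK

Stand every blue-capped sample bottle that is on the bench upright in the grey tray of the shaker, one to a cell, leaving the red-capped bottle and everything else where they are. Then flip the brake lever fully over to release it, turn the crank clockwise (seen from above) up to the red mark, and from there give it exactly three full clockwise turns without overshooting, so that it stops at the mark again. Last, flip the brake lever fully back on and let go, with all the bottles still standing in their cells.

Things in the scene. Friction and masses are not known exactly. Their poses are not given: they have to be found in the camera images.
- sample0: small white plastic sample bottle with a BLUE cap (some may be absent): body 45 mm across and 50 mm tall, shoulder narrowing up to 63 mm, then a round screw cap 31 mm across from 64 to 88 mm above the foot; 0.1 to 0.2 kg, most of it in the ballasted foot (centre of mass about 15 mm up), so that it stands steadily. Origin at the centre of its underside, z up along the bottle
- sample1: small white plastic sample bottle with a BLUE cap (some may be absent): body 45 mm across and 50 mm tall, shoulder narrowing up to 63 mm, then a round screw cap 31 mm across from 64 to 88 mm above the foot; 0.1 to 0.2 kg, most of it in the ballasted foot (centre of mass about 15 mm up), so that it stands steadily. Origin at the centre of its underside, z up along the bottle
- sample2: small white plastic sample bottle with a BLUE cap (some may be absent): body 45 mm across and 50 mm tall, shoulder narrowing up to 63 mm, then a round screw cap 31 mm across from 64 to 88 mm above the foot; 0.1 to 0.2 kg, most of it in the ballasted foot (centre of mass about 15 mm up), so that it stands steadily. Origin at the centre of its underside, z up along the bottle
- sample3: small white plastic sample bottle with a BLUE cap (some may be absent): body 45 mm across and 50 mm tall, shoulder narrowing up to 63 mm, then a round screw cap 31 mm across from 64 to 88 mm above the foot; 0.1 to 0.2 kg, most of it in the ballasted foot (centre of mass about 15 mm up), so that it stands steadily. Origin at the centre of its underside, z up along the bottle
- sample4: small white plastic sample bottle with a BLUE cap (some may be absent): body 45 mm across and 50 mm tall, shoulder narrowing up to 63 mm, then a round screw cap 31 mm across from 64 to 88 mm above the foot; 0.1 to 0.2 kg, most of it in the ballasted foot (centre of mass about 15 mm up), so that it stands steadily. Origin at the centre of its underside, z up along the bottle
- red_bottle: bottle of the same shape and size but with a RED cap: not part of this batch, stays where it is on the bench. Origin at the centre of its underside
- shaker: hand-cranked bottle shaker, a fixed white box with blue trim, 180 mm (its x) by 440 mm (its y) and 55 mm high; origin at the centre of its underside, x and y axes along the box. Along its y it carries the brake lever (pivot at x = 30, y = -192 mm), the grey bottle tray, and the crank (y = +150 mm). A red index mark is painted on the box top 62 to 88 mm out from the crank's axis, on the box's -x side
- cell0 (a point): centre of the floor of cell 0 in the shaker's grey tray (2 by 3 open cells at 62 mm pitch, about 56 mm square inside; walls 6 mm thick rise 45 mm above this point, which is 68 mm above the bench); axes as the shaker's. The tray slides up to 18 mm along the shaker's y as the crank turns
- cell1 (a point): centre of the floor of cell 1 in the shaker's grey tray (2 by 3 open cells at 62 mm pitch, about 56 mm square inside; walls 6 mm thick rise 45 mm above this point, which is 68 mm above the bench); axes as the shaker's. The tray slides up to 18 mm along the shaker's y as the crank turns
- cell2 (a point): centre of the floor of cell 2 in the shaker's grey tray (2 by 3 open cells at 62 mm pitch, about 56 mm square inside; walls 6 mm thick rise 45 mm above this point, which is 68 mm above the bench); axes as the shaker's. The tray slides up to 18 mm along the shaker's y as the crank turns
- cell3 (a point): centre of the floor of cell 3 in the shaker's grey tray (2 by 3 open cells at 62 mm pitch, about 56 mm square inside; walls 6 mm thick rise 45 mm above this point, which is 68 mm above the bench); axes as the shaker's. The tray slides up to 18 mm along the shaker's y as the crank turns
- cell4 (a point): centre of the floor of cell 4 in the shaker's grey tray (2 by 3 open cells at 62 mm pitch, about 56 mm square inside; walls 6 mm thick rise 45 mm above this point, which is 68 mm above the bench); axes as the shaker's. The tray slides up to 18 mm along the shaker's y as the crank turns
- cell5 (a point): centre of the floor of cell 5 in the shaker's grey tray (2 by 3 open cells at 62 mm pitch, about 56 mm square inside; walls 6 mm thick rise 45 mm above this point, which is 68 mm above the bench); axes as the shaker's. The tray slides up to 18 mm along the shaker's y as the crank turns
- crank (a joint): crank angle in rad, growing clockwise seen from above, not wrapped: 0 where the crank arm first points at the red mark, 6.283 after one full turn from there. Starts 0.6 to 2.0 rad before the mark. About 3 N at the knob turns it; it stays where it is left
- crank_axis (a point): point on the crank's vertical axis, level with the top of the crank arm (106 mm above the bench)
- crank_knob (a point): middle of the crank's upright orange grip, a freely spinning sleeve 20 to 23 mm across and 50 mm tall (bench height 110 to 160 mm), 50 mm from the crank's axis; the flat dark crank arm lies right below it, top at 106 mm
- brake (a joint): brake lever angle in rad: 0 = brake on (leaning to the shaker's -x), 1.0 = brake off (leaning to its +x), hard stops at both; stays where it is left, needs under 2 N at its ball
- brake_tip (a point): centre of the red ball, 26 mm across, at the end of the brake lever, 80 mm from the pivot; the lever is a 10 mm rod and swings 0.5 rad either side of upright in the shaker's x-z plane
- brake_pivot (a point): the brake lever's pivot, 77 mm above the bench; axes as the shaker's
- amber: amber glass bottle, 66 mm across, 150 mm tall, black cap; a bystander, leave alone. Origin at its underside
- jar_black: white jar with black lid, 80 mm across, 120 mm tall; a bystander, leave alone. Origin at its underside
- jar_red: white jar with red lid, 60 mm across, 90 mm tall; a bystander, leave alone. Origin at its underside
- beaker: open glass beaker, 72 mm across, 90 mm tall; a bystander, leave alone. Origin at its underside
- spatula: spatula lying flat on the bench; a bystander, leave alone. Origin at its underside
Not all that is in view belongs to the job. Leave any brown or pink look-alike of the red_bottle alone.

How it is judged:
By the outcome, as a careful person would: the job done as asked, in the order asked, and still so for the second after the job is handed in, with the robot touching nothing.
Of sample0, sample1, sample2, sample3, sample4 only 3 to 5 are there at a start; the rules pass over those that are not, and their reading is None.
At some moment in a run one of sample0, sample1, sample2, sample3, sample4 may be knocked a few centimetres aside while the robot is not near it.
It also fails if it takes over 210 s, if anything falls off the work surface, if the arm or the gripper's body presses on something with over 40 N, if the wrist force passes 120 N, or if a joint passes its speed limit or range.

## Working session

There is one attempt and no reset: what is moved stays moved. The work goes in short steps, each a Python script; the robot and the scene stay as the last script left them, time stands still between calls to the robot, and variables do not carry over. Pictures are saved under pics/ and viewed, about 12 in all and at most 16, crops included, and the job is handed in when it is done.

```bash
ls; mkdir -p pics; cat > h.py <<'E'
from rig import *
import numpy as np, cv2
def world(p, row, col, z=None):
    """pixel -> world; by depth, or on the plane z if given"""
    f=p["frame"].shape[0]/2/np.tan(np.radians(p["vfov"])/2)
    K=np.array([[f,0,p["cx"]],[0,f,p["cy"]],[0,0,1]])
    u=cv2.undistortPoints(np.array([[[col,row]]],float),K,np.array([p["k1"],0,0,0.]))[0,0]
    d=p["T"][:3,:3]@np.array([u[0],u[1],1]); o=p["T"][:3,3]
    if z is None:
        r=int(round(row));c=int(round(col))
        w=p["range_z"][max(r-2,0):r+3,max(c-2,0):c+3]; w=w[w>0]
        if not len(w): return np.full(3,np.nan)
        return o+d*np.median(w)
    return o+d*(z-o[2])/d[2]
def cloud(p):
    h,w=p["range_z"].shape
    f=h/2/np.tan(np.radians(p["vfov"])/2)
    K=np.array([[f,0,p["cx"]],[0,f,p["cy"]],[0,0,1]])
    g=np.stack(np.meshgrid(np.arange(w),np.arange(h)),-1).reshape(-1,1,2).astype(float)
    u=cv2.undistortPoints(g,K,np.array([p["k1"],0,0,0.]))[:,0]
    z=p["range_z"].reshape(-1,1)
    P=np.hstack([u*z,z])@p["T"][:3,:3].T+p["T"][:3,3]
    P[z[:,0]<=0]=np.nan
    return P.reshape(h,w,3)
E
python3 - <<'E'
from h import *
for n in("scene","side"):
    p=snapshot(n); cv2.imwrite(f"pics/{n}0.png",p["frame"]); print(n,p["T"].round(2).tolist(),p["vfov"],p["k1"])
    for k in("sample0","red_bottle","crank_knob","brake_tip","shaker","cell0"):
        for d in find_in(p,k):
            if d["conf"]>.2: print(k,round(d["conf"],2),np.round(d["location"]),world(p,*d["location"]).round())
E
```

```text
pics
scene [[-0.51, 0.7, -0.51, 1377.42], [0.86, 0.4, -0.31, 456.71], [-0.01, -0.59, -0.81, 1391.47], [0.0, 0.0, 0.0, 1.0]] 43.35464688398499 -0.13863587245111986
sample0 0.81 [182. 272.] [ 574. -229.   51.]
sample0 0.7 [161. 281.] [ 480. -253.   51.]
sample0 0.58 [196. 257.] [ 647. -237.   54.]
sample0 0.53 [157. 256.] [ 511. -339.   52.]
red_bottle 0.68 [122. 256.] [ 369. -435.   54.]
red_bottle 0.58 [127. 280.] [ 359. -335.   69.]
crank_knob 0.65 [230. 395.] [551. 220.  72.]
crank_knob 0.41 [241. 258.] [ 809. -116.   98.]
brake_tip 0.48 [180. 305.] [ 558. -101.  124.]
shaker 0.66 [224. 360.] [582. 112.  66.]
shaker 0.34 [158. 256.] [ 513. -337.   49.]
cell0 0.69 [206. 348.] [561.  56.  95.]
side [[0.82, 0.35, -0.46, 1372.73], [0.58, -0.49, 0.65, -1187.17], [0.0, -0.8, -0.6, 1169.33], [0.0, 0.0, 0.0, 1.0]] 42.00417133928825 -0.04814841676352378
sample0 0.83 [244. 283.] [ 574. -253.   43.]
sample0 0.78 [254. 242.] [ 508. -370.   53.]
sample0 0.65 [235. 253.] [ 471. -277.   47.]
sample0 0.57 [254. 298.] [ 641. -264.   45.]
red_bottle 0.87 [234. 209.] [ 355. -360.   51.]
red_bottle 0.75 [247. 221.] [ 434. -385.   53.]
red_bottle 0.75 [250. 192.] [ 371. -449.   55.]
red_bottle 0.63 [187. 332.] [574.  22. 102.]
brake_tip 0.49 [197. 305.] [ 558. -107.  132.]
shaker 0.85 [192. 333.] [587.  13.  89.]
shaker 0.64 [135. 365.] [466. 428.  78.]
cell0 0.76 [184. 331.] [560.  39.  99.]
```

```bash
python3 - <<'E'
import cv2,numpy as np
a=cv2.imread("pics/scene0.png")[90:310,200:500];b=cv2.imread("pics/side0.png")[110:330,150:450]
cv2.imwrite("pics/both.png",cv2.resize(np.vstack([a,b]),None,fx=2,fy=2)[:,:600])
cv2.imwrite("pics/a.png",cv2.resize(a,None,fx=2.6,fy=2.6,interpolation=3)); cv2.imwrite("pics/b.png",cv2.resize(b,None,fx=2.6,fy=2.6,interpolation=3))
E
```

```text
(no output)
```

View pics/a.png

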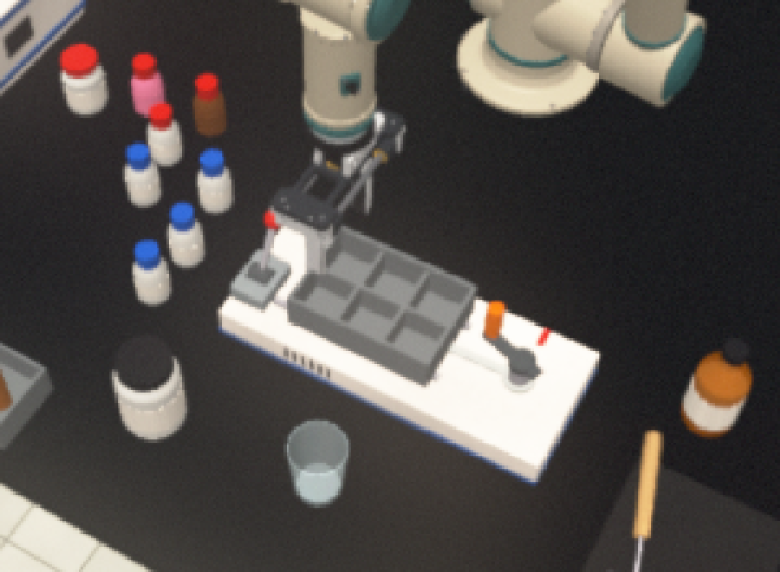

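View pics/b.png

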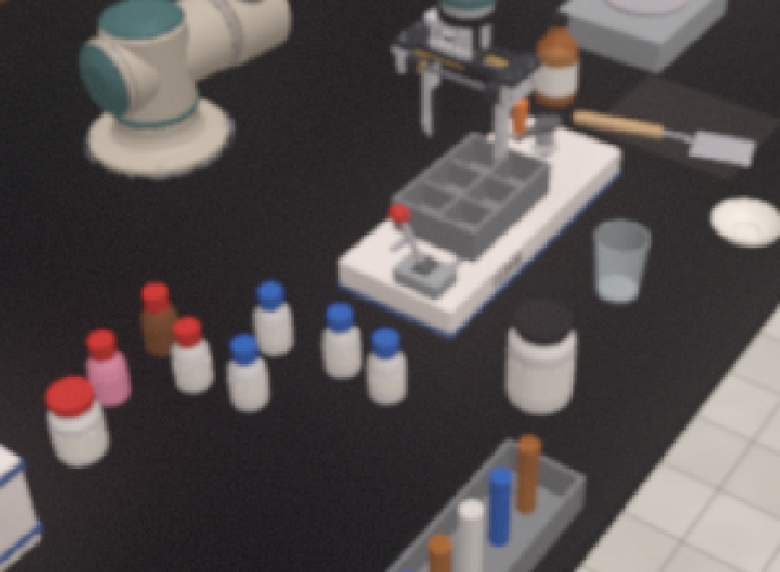

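Both views show four blue-capped bottles; the red-capped white one stands among them at (160,135) in the scene crop, with pink and brown look-alikes nearby. The brake leans to -x and the crank sits a bit before the mark. Next, wrist views from above.

```bash
cat >> h.py <<'E'
def caps(p, hue="blue"):
    hsv=cv2.cvtColor(p["frame"],cv2.COLOR_BGR2HSV); C=cloud(p)
    m=cv2.inRange(hsv,(100,120,60),(130,255,255)) if hue=="blue" else cv2.inRange(hsv,(0,150,80),(6,255,255))|cv2.inRange(hsv,(174,150,80),(180,255,255))
    n,l,s,c=cv2.connectedComponentsWithStats(m)
    out=[]
    for i in range(1,n):
        if s[i,4]<12: continue
        P=C[l==i]; P=P[np.isfinite(P[:,0])]
        if len(P)<5: continue
        top=P[P[:,2]>np.percentile(P[:,2],90)-6]
        out.append((s[i,4],c[i].round(),np.median(P,0).round(),((top.min(0)+top.max(0))/2).round(),np.percentile(P[:,2],95).round()))
    return out
E
python3 - <<'E'
from h import *
s=read_state(); print(s["tcp_rot"],s["clock"])
for x,y,nm in((560,-250,"wb"),(520,90,"ws")):
    move_ptp([x,y,480],s["tcp_rot"]); p=snapshot("wrist"); cv2.imwrite(f"pics/{nm}.png",p["frame"]); np.save(nm+".npy",p,allow_pickle=True)
    print(nm,p["T"].round(3).tolist(),p["vfov"])
    for h in("blue","red"):
        for c in caps(p,h): print(h,c)
p=snapshot("scene");np.save("sc.npy",p,allow_pickle=True)
for c in caps(p): print("scene",c)
print(read_state()["clock"])
a=cv2.imread("pics/wb.png");b=cv2.imread("pics/ws.png")
cv2.imwrite("pics/w2.png",cv2.resize(np.vstack([a,b]),None,fx=.75,fy=.75))
E
```

```text
[2.22133923e+00 2.22141539e+00 1.14350850e-04] 0.7
wb [[1.0, 0.001, 0.001, 560.807], [0.001, -0.959, -0.284, -165.38], [0.0, 0.284, -0.959, 459.541], [0.0, 0.0, 0.0, 1.0]] 59.811183762675135
blue (np.int32(225), array([321.,  75.]), array([ 567., -135.,   12.]), array([ 557., -134.,   16.]), np.float64(19.0))
blue (np.int32(686), array([320., 173.]), array([ 558., -242.,   88.]), array([ 558., -241.,   86.]), np.float64(89.0))
blue (np.int32(726), array([386., 177.]), array([ 631., -246.,   88.]), array([ 631., -246.,   86.]), np.float64(89.0))
blue (np.int32(750), array([234., 188.]), array([ 462., -259.,   87.]), array([ 462., -259.,   86.]), np.float64(89.0))
blue (np.int32(1240), array([561., 264.]), array([ 863., -359.,   75.]), array([ 870., -364.,  104.]), np.float64(107.0))
blue (np.int32(688), array([273., 263.]), array([ 502., -350.,   87.]), array([ 501., -352.,   86.]), np.float64(89.0))
red (np.int32(717), array([308.,  26.]), array([ 549., -107.,  157.]), array([ 549., -106.,  158.]), np.float64(160.0))
red (np.int32(795), array([147., 254.]), array([ 349., -341.,   87.
[... 693 characters left out ...]
2., 149.]), array([ 505., -351.,   82.]), array([ 506., -353.,   86.]), np.float64(89.0))
scene (np.int32(81), array([281., 152.]), array([ 468., -257.,   85.]), array([ 465., -258.,   89.]), np.float64(92.0))
scene (np.int32(86), array([270., 172.]), array([ 563., -240.,   85.]), array([ 560., -242.,   90.]), np.float64(91.0))
scene (np.int32(94), array([256., 187.]), array([ 635., -245.,   85.]), array([ 633., -247.,   89.]), np.float64(91.0))
scene (np.int32(164), array([145., 206.]), array([ 877., -522.,   72.]), array([ 875., -528.,  105.]), np.float64(107.0))
scene (np.int32(153), array([184., 228.]), array([ 877., -357.,   73.]), array([ 874., -363.,  107.]), np.float64(108.0))
3.1667
```

View pics/w2.png

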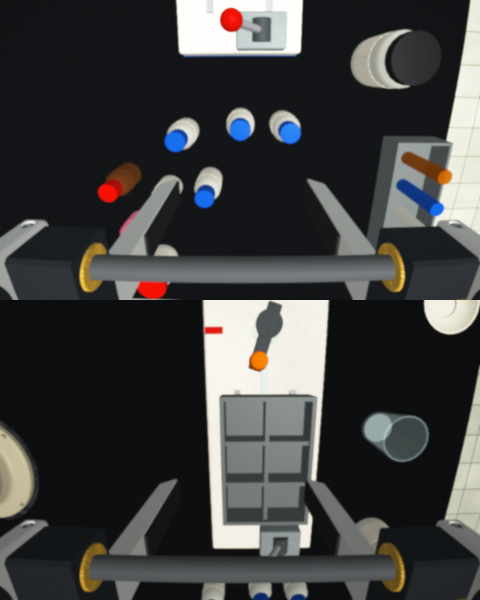

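The top half shows the four blue caps at (182,140), (240,128), (287,130), (205,197); the bottom half shows the shaker almost square to the axes, the mark at (213,330), crank hub (268,320) and knob (259,360). Now I'll fit the shaker geometry.

```bash
python3 - <<'E'
from h import *
for nm in("ws","sc"):
    p=np.load(nm+".npy",allow_pickle=True).item(); C=cloud(p); hsv=cv2.cvtColor(p["frame"],cv2.COLOR_BGR2HSV)
    ok=np.isfinite(C[...,0])&(C[...,0]>380)&(C[...,0]<720)&(C[...,1]>-180)&(C[...,1]<350)
    def rect(m,n):
        P=C[m&ok][:,:2].astype(np.float32); print(nm,n,len(P)); 
        if len(P)<10: return
        lo,hi=np.percentile(P,[1,99],axis=0); print("  bbox",lo.round(),hi.round()," minrect",cv2.minAreaRect(P))
    z=C[...,2]
    rect((z>52)&(z<59)&(hsv[...,1]<60)&(hsv[...,2]>150),"boxtop")
    rect((z>108)&(z<118)&(hsv[...,1]<60)&(C[...,1]<150),"traytop")
    rect((hsv[...,0]>5)&(hsv[...,0]<20)&(hsv[...,1]>150)&(z>150)&(z<166),"knobtop")
    rect((hsv[...,0]>5)&(hsv[...,0]<20)&(hsv[...,1]>150)&(z>100)&(z<166),"knob")
    rect((z>100)&(z<109)&(hsv[...,2]<110)&(C[...,1]>150),"arm")
    rect(((hsv[...,0]<4)|(hsv[...,0]>176))&(hsv[...,1]>150)&(z<62),"mark")
    if nm=="ws":
        # straight edges: left/right box edge x as function of y ; tray edges
        for n,m in(("box",(z>52)&(z<59)&(hsv[...,2]>120)),("tray",(z>108)&(z<118)&(C[...,1]<150))):
            for a in(0,1):
                o=1-a
                Q=C[m&ok]
                bins=np.arange(Q[:,o].min(),Q[:,o].max(),20)
                print(n,"axis",a,[(int(b),*np.percentile(q,[1,99]).round().astype(int)) for b in bins if len(q:=Q[(Q[:,o]>=b)&(Q[:,o]<b+20),a])>20])
E
```

```text
ws boxtop 22687
  bbox [ 468. -127.] [644. 275.]  minrect ((556.61474609375, 72.31721496582031), (179.47222900390625, 410.65118408203125), 0.2808806300163269)
ws traytop 3482
  bbox [492. -57.] [621. 145.]  minrect ((556.64453125, 20.3541259765625), (130.0943145751953, 250.14202880859375), 0.24874018132686615)
ws knobtop 471
  bbox [530. 179.] [549. 198.]  minrect ((539.987060546875, 188.74978637695312), (19.406841278076172, 18.66213035583496), 57.9348030090332)
ws knob 494
  bbox [530. 179.] [549. 199.]  minrect ((539.880126953125, 190.70944213867188), (24.135831832885742, 18.81334686279297), 89.82178497314453)
ws arm 1429
  bbox [539. 204.] [570. 259.]  minrect ((553.166259765625, 220.51126098632812), (81.94682312011719, 31.09539794921875), 81.33321380615234)
ws mark 187
  bbox [468. 232.] [492. 240.]  minrect ((480.2335205078125, 235.82679748535156), (8.493499755859375, 23.969953536987305), 89.75577545166016)
box axis 0 [(-132, np.int64(469), np.int64(646)), (-112, np.int64(469), np.int64(645)), (-92, np.int64(469), np.int64(646)), (-72, np.int64(468), np.int64(645)), (-52, np.int
[... 1902 characters left out ...]
558.32080078125, 19.11925506591797), (257.02886962890625, 135.8183135986328), 89.82127380371094)
sc knobtop 35
  bbox [533. 181.] [552. 198.]  minrect ((542.3585815429688, 189.14804077148438), (17.91895294189453, 15.009961128234863), 24.669363021850586)
sc knob 74
  bbox [534. 182.] [555. 198.]  minrect ((545.1669921875, 189.86036682128906), (20.41584014892578, 17.920888900756836), 45.89878845214844)
sc arm 49
  bbox [549. 208.] [574. 257.]  minrect ((559.78515625, 232.07814025878906), (48.09177017211914, 22.87114906311035), 59.65919876098633)
sc mark 11
  bbox [471. 233.] [492. 238.]  minrect ((481.5655212402344, 235.85562133789062), (20.60898780822754, 4.44216251373291), 4.102463722229004)
```

Shaker fit: yaw about 0, centre (556.5, 86), tray centre (556.5, 49.5), crank axis (556, 236), brake pivot (586.5, -106). First bottle next.

```bash
cat >> h.py <<'E'
R=[2.2214415,2.2214415,0]
def bench_blue():
    """blue caps standing on the bench (scene + side views merged)"""
    L=[]
    for n in("scene","side"):
        for a,_,_,t,z in caps(snapshot(n)):
            if 80<z<100 and 380<t[0]<760 and t[1]<-150: L.append(t[:2])
    G=[]
    for t in L:
        for g in G:
            if np.linalg.norm(g[0]-t)<30: g.append(t); break
        else: G.append([t])
    return [(np.mean(g,0),len(g),np.ptp(g,0)) for g in G]
def at(x,y,g): return [x,y,g+180]     # grasp point height -> TCP
def pick_place(b,c):
    x,y=b
    command_gripper(60,20); move_ptp(at(x,y,180),R); move_straight(at(x,y,80),150)
    command_gripper(20,20); o=read_state()["opening"]; print("grip",b,round(o,1))
    if not 27<o<35: command_gripper(60); move_straight(at(x,y,255),200); return False
    move_straight(at(x,y,262),250); move_ptp(at(*c,262),R); move_straight(at(*c,152),150)
    move_straight(at(*c,149),30); print("opening",round(read_state()["opening"],1),"f",np.round(read_state()["ft_force"],1))
    command_gripper(44); move_straight(at(*c,262),250); return True
CELLS=[(525.5,-12.5),(587.5,-12.5),(525.5,49.5),(587.5,49.5),(525.5,111.5),(587.5,111.5)]
E
python3 - <<'E'
from h import *
B=bench_blue(); print(B)
b=min(B,key=lambda g:np.hypot(*(g[0]-[632,-246])))[0]
print(pick_place(b,CELLS[0]),read_state()["clock"])
print(bench_blue())
move_ptp([520,90,480],R); p=snapshot("wrist"); cv2.imwrite("pics/p1.png",p["frame"])
for c in caps(p): print(c)
print(read_state()["clock"])
E
```

```text
[(array([ 504. , -353.5]), 2, array([4., 3.])), (array([ 462. , -260.5]), 2, array([2., 3.])), (array([ 559. , -241.5]), 2, array([0., 1.])), (array([ 634., -247.]), 2, array([0., 2.]))]
grip [ 634. -247.] 29.2
opening 30.3 f [-0.6  0.6 -1.2]
True 10.8417
[(array([ 503.5, -353. ]), 2, array([3., 4.])), (array([ 463. , -260.5]), 2, array([2., 3.])), (array([ 560.5, -243. ]), 2, array([1., 2.]))]
(np.int32(893), array([327., 290.]), array([525.,  -7., 156.]), array([525., -11., 154.]), np.float64(157.0))
(np.int32(123), array([348., 396.]), array([ 557., -228.,   73.]), array([ 559., -229.,   76.]), np.float64(78.0))
11.5083
```

View pics/p1.png

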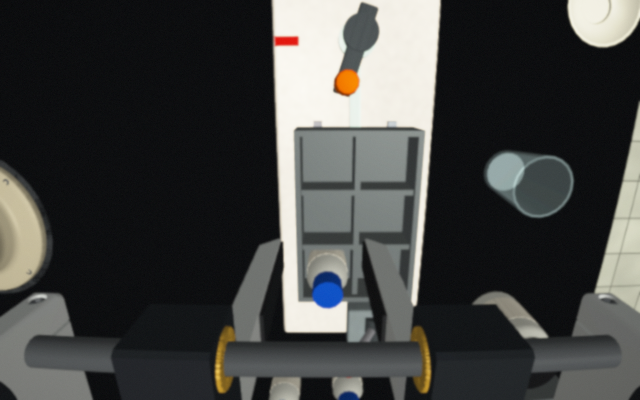

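The first bottle stands in its cell, cap at (327,290) and cap top at z = 157. Now the other three, looking again before each pick.

```bash
python3 - <<'E'
from h import *
cells=CELLS[1:4]
for i in range(5):
    B=bench_blue(); print([(g[0].round(),g[1]) for g in B])
    if not B or not cells: break
    b=max(B,key=lambda g:g[0][1]+.1*g[0][0])[0]
    if pick_place(b,cells[0]): cells.pop(0)
move_ptp([520,90,520],R); p=snapshot("wrist"); cv2.imwrite("pics/p2.png",p["frame"]); q=snapshot("side"); cv2.imwrite("pics/s2.png",cv2.resize(q["frame"][110:330,150:450],None,fx=2,fy=2))
for c in caps(p)+caps(q): print(c)
print(read_state()["clock"])
E
```

```text
[(array([ 504., -354.]), 2), (array([ 462., -260.]), 2), (array([ 561., -243.]), 2)]
grip [ 561. -243.] 30.4
opening 29.8 f [ 0.1 -0.6 -0.7]
[(array([ 506., -352.]), 2), (array([ 463., -261.]), 2)]
grip [ 463. -261.] 29.7
opening 29.8 f [ 0.9  0.8 -1.7]
[(array([ 504., -352.]), 2)]
grip [ 504. -352.] 30.1
opening 29.7 f [ 0.3  0.2 -0.7]
[]
(np.int32(761), array([326., 219.]), array([525.,  53., 156.]), array([525.,  52., 154.]), np.float64(157.0))
(np.int32(774), array([384., 220.]), array([586.,  52., 156.]), array([587.,  50., 155.]), np.float64(157.0))
(np.int32(711), array([326., 271.]), array([525.,  -7., 155.]), array([525., -11., 154.]), np.float64(157.0))
(np.int32(72), array([324., 167.]), array([525.,  46., 151.]), array([526.,  48., 154.]), np.float64(157.0))
(np.int32(69), array([313., 176.]), array([526., -18., 152.]), array([525., -15., 155.]), np.float64(156.0))
(np.int32(61), array([339., 174.]), array([591.,  42., 152.]), array([588.,  48., 155.]), np.float64(157.0))
(np.int32(51), array([329., 183.]), array([590., -19., 153.]), array([588., -16., 155.]), np.float64(158.0))
(np.int32(202), array([342., 304.]), array([ 875., -373.,   71.]), array([ 871., -366.,  107.]), np.float64(108.0))
(np.int32(236), array([306., 344.]), array([ 877., -538.,   74.]), array([ 871., -532.,  106.]), np.float64(107.0))
34.975
```

View pics/p2.png

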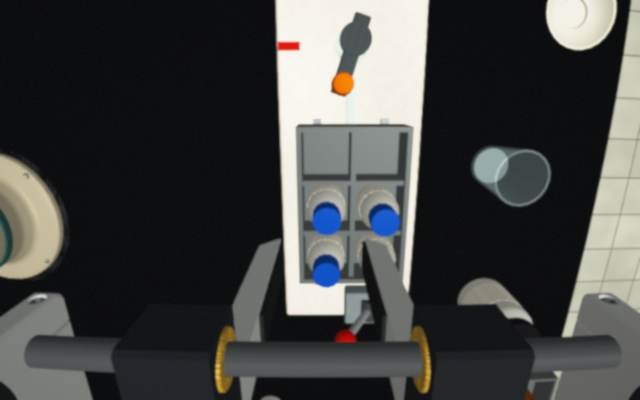

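View pics/s2.png

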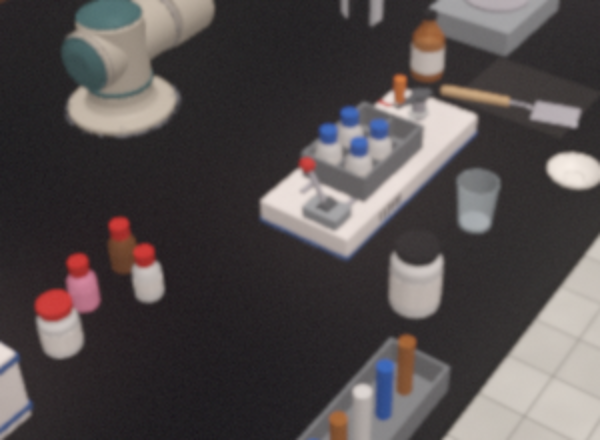

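All four stand in cells and the red bottle hasn't moved. Next: release the brake, with the fingers straddling the ball and following its arc under a force check.

```bash
cat >> h.py <<'E'
PV=np.array([586.5,-106,77.])
def ball(p):
    C=cloud(p); hsv=cv2.cvtColor(p["frame"],cv2.COLOR_BGR2HSV)
    m=((hsv[...,0]<6)|(hsv[...,0]>174))&(hsv[...,1]>150)&(C[...,2]>125)&(abs(C[...,1]+106)<30)&(abs(C[...,0]-586)<70)
    P=C[m]; return None if len(P)<3 else (len(P),np.median(P,0).round(1),P.min(0).round(),P.max(0).round())
def flip(s):
    """s=+1 release, -1 apply; centre of the open jaws leads the ball"""
    pos=lambda a,off=0:[PV[0]+80*np.sin(a)+off,PV[1],PV[2]+80*np.cos(a)+11+180]
    a0=-.5*s; command_gripper(40,10)
    p=pos(a0); move_ptp([p[0],p[1],p[2]+90],R); move_straight(p,120)
    f0=np.array(read_state()["ft_force"])
    for a in np.arange(a0+.1*s,s*.501,.1*s): move_straight(pos(a,6*s),80)
    for off in np.arange(7,14,.5):
        move_straight(pos(.5*s,off*s),20); f=np.array(read_state()["ft_force"])-f0
        if abs(f[0])>5: break
    print("end offset",off,"force",f.round(1))
    move_straight(pos(.5*s,4*s),40); q=pos(.5*s,4*s); move_straight([q[0],q[1],q[2]+110],200)
E
python3 - <<'E'
from h import *
flip(1)
for n in("scene","side"): print(ball(snapshot(n)))
print(read_state()["clock"])
p=snapshot("side"); cv2.imwrite("pics/s3.png",cv2.resize(p["frame"][150:250,270:400],None,fx=5,fy=5))
E
```

```text
end offset 9.0 force [-7.8  0.1 -1.9]
(50, array([ 631.6, -102.7,  154.5]), array([ 616., -117.,  140.]), array([642., -94., 165.]))
(29, array([ 629.8, -111.6,  153.5]), array([ 620., -121.,  143.]), array([ 636., -102.,  162.]))
41.95
```

View pics/s3.png

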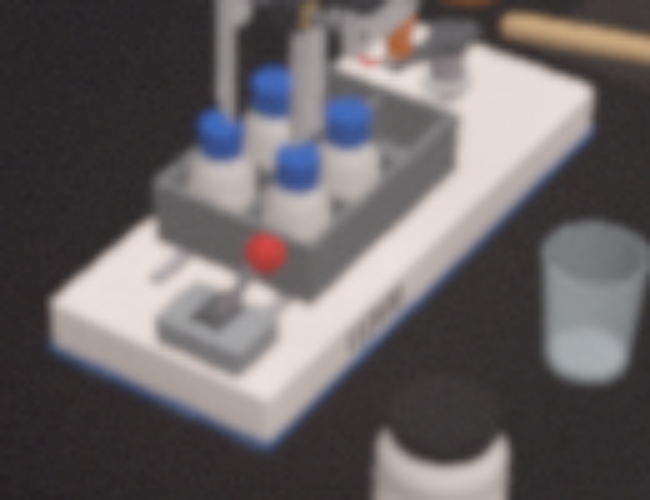

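The brake is fully off: the ball leans to +x and the stop was felt at 7.8 N. Now I'll turn the crank to just short of the mark and check there.

```bash
cat >> h.py <<'E'
AX=np.array([556.3,235.8]); GZ=137
def kpos(phi,g=GZ,ax=None):
    a=np.pi-phi; A=AX if ax is None else ax
    return at(A[0]+50*np.cos(a),A[1]+50*np.sin(a),g)
def knob(p):
    C=cloud(p); hsv=cv2.cvtColor(p["frame"],cv2.COLOR_BGR2HSV)
    m=(hsv[...,0]>4)&(hsv[...,0]<22)&(hsv[...,1]>150)&(C[...,2]>152)&(C[...,2]<168)&(np.hypot(C[...,0]-556,C[...,1]-236)<80)
    P=C[m]; k=cv2.minEnclosingCircle(P[:,:2].astype(np.float32)); 
    h=(((hsv[...,0]<4)|(hsv[...,0]>176))&(hsv[...,1]>150)&(C[...,2]<62)&(C[...,0]<510)&(C[...,1]>150))
    M=C[h]; return P[:,:2].mean(0),k,(M.min(0)+M.max(0))/2 if len(M) else None
def phi_of(xy): return -np.arctan2(xy[1]-AX[1],-(xy[0]-AX[0]))*-1
def crank(a,b,rate=90,step=.25,ax=None):
    n=max(1,int(np.ceil(abs(b-a)/step))); F=[]
    for t in np.linspace(a,b,n+1)[1:]:
        move_straight(kpos(t,ax=ax),rate); F.append(np.round(read_state()["ft_force"],1))
    return np.array(F)
E
python3 - <<'E'
from h import *
print(phi_of([540,188.7]))
command_gripper(55,15)
xy=np.array([540.2,188.8]); phi=-np.arctan2(AX[1]-xy[1],AX[0]-xy[0]); print("phi0",phi)
move_ptp(at(*xy,240),R); move_straight(at(*xy,GZ),120)
command_gripper(10,15); s=read_state(); print(s["opening"],np.round(s["ft_force"],1))
print(crank(phi,-.12,60,.15).tolist())
p=kpos(-.12); command_gripper(55); move_straight(kpos(-.12,240),200)
move_ptp([520,150,460],R); p=snapshot("wrist"); print(knob(p)); cv2.imwrite("pics/k1.png",p["frame"])
print(knob(snapshot("scene"))); print(read_state()["clock"]); np.save("k1.npy",p,allow_pickle=True)
E
```

```text
-1.2376249491863407
phi0 -1.2407709771814366
21.920465381190287 [-1.4 -0.1  2.4]
[[0.7, -1.2, 1.1], [-0.7, -1.4, 3.5], [-1.5, -2.8, 4.1], [-1.9, -3.7, 6.2], [-2.8, -3.1, 5.4], [-3.6, -1.4, 6.5], [-3.1, -1.7, 6.4], [-3.1, -1.6, 7.2]]
(array([506.55888651, 230.77327833]), ((506.30145263671875, 230.68881225585938), 10.06950855255127), array([479.39147363, 236.25614021,  56.75633983]))
(array([509.11592289, 231.53673988]), ((508.8769836425781, 232.877197265625), 10.837160110473633), array([479.65531537, 235.51184211,  56.14526508]))
49.3167
```

View pics/k1.png

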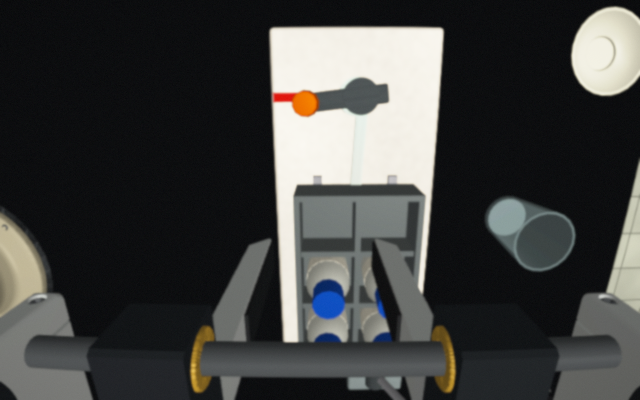

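The knob (305,103) sits just short of the mark, measured φ ≈ -0.10 against -0.12 commanded, so the geometry is good. I'll regrip, turn to the mark, then do the first full turn and check forces and bottles.

```bash
python3 - <<'E'
from h import *
move_ptp(kpos(-.11,240),R); move_straight(kpos(-.11),120); command_gripper(10,15)
crank(-.11,0,40,.06); sleep(.3)
F=crank(0,2*np.pi,80,.2); print("max |F|",abs(F).max(0),"last",F[-1], read_state()["opening"])
for n in("scene","side"):
    q=snapshot(n); print([(c[3][:2].tolist(),c[4]) for c in caps(q) if c[4]>130])
print(read_state()["clock"],read_state()["position"],kpos(2*np.pi))
cv2.imwrite("pics/s4.png",cv2.resize(q["frame"][130:260,250:430],None,fx=4,fy=4))
E
```

```text
max |F| [6.4 5.5 6.7] last [-2.4 -0.7  6.3] 22.37424513542608
[([528.0, -14.0], np.float64(159.0)), ([529.0, 49.0], np.float64(158.0)), ([589.0, -13.0], np.float64(158.0)), ([586.0, 42.0], np.float64(158.0))]
[([525.0, 44.0], np.float64(157.0)), ([584.0, 37.0], np.float64(157.0)), ([526.0, -17.0], np.float64(157.0)), ([590.0, -17.0], np.float64(158.0))]
61.0917 [505.30581823 235.71334861 317.00282262] [np.float64(506.29999999999995), np.float64(235.8), 317]
```

View pics/s4.png

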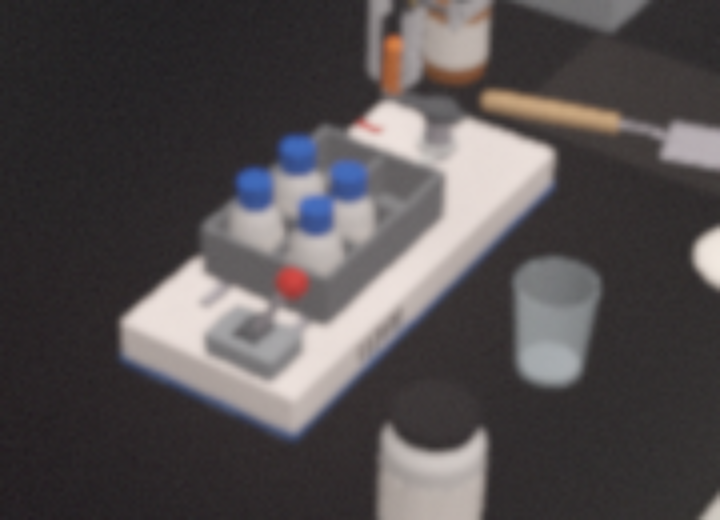

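One turn done: forces stay under 7 N and all four bottles are standing. Two more turns, stopping slightly short, then a look.

```bash
python3 - <<'E'
from h import *
F=crank(2*np.pi,6*np.pi-.04,80,.2); print("max |F|",abs(F).max(0),read_state()["opening"])
print(read_state()["clock"])
command_gripper(55); move_straight(kpos(-.04,240),200)
move_ptp([520,150,460],R); sleep(.3); p=snapshot("wrist"); cv2.imwrite("pics/k2.png",p["frame"])
print(knob(p),knob(snapshot("scene")),read_state()["clock"])
E
```

```text
max |F| [3.7 4.1 8. ] 22.002875328684357
78.4167
(array([506.40671033, 233.45107047]), ((506.0241394042969, 233.3142547607422), 10.025825500488281), array([478.1286328 , 235.95799476,  56.03266463])) (array([508.99645611, 233.75740643]), ((508.3128356933594, 232.86984252929688), 9.24693489074707), array([479.57080236, 236.82373436,  53.44187676])) 80.6417
```

View pics/k2.png

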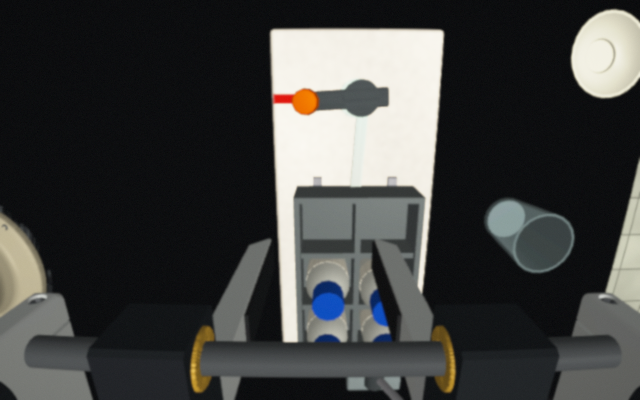

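The crank is about 0.05 rad short (knob y 233.4 against mark 235.9). I'll nudge it about 0.04 forward, then put the brake back on.

```bash
python3 - <<'E'
from h import *
move_ptp(kpos(-.05,240),R); move_straight(kpos(-.05),120); command_gripper(10,15)
crank(-.05,-.005,20,.02); sleep(.2)
command_gripper(55); move_straight(kpos(-.005,240),200)
move_ptp([520,150,460],R); sleep(.2); p=snapshot("wrist"); print(knob(p))
flip(-1)
for n in("scene","side"): print(ball(snapshot(n)))
move_ptp([450,-60,520],R); sleep(.3)
for n in("scene","side"):
    q=snapshot(n); print(n,ball(q),[(c[3][:2].tolist(),c[4]) for c in caps(q) if c[4]>60],[(c[3][:2].tolist(),c[4]) for c in caps(q,"red")]); cv2.imwrite(f"pics/f{n}.png",q["frame"])
print(knob(q) if 0 else "",read_state()["clock"])
a=cv2.imread("pics/fside.png")[110:310,150:420]
cv2.imwrite("pics/f.png",cv2.resize(a,None,fx=2.9,fy=2.9,interpolation=3))
E
```

```text
(array([506.28724182, 234.51351673]), ((505.8632507324219, 234.47454833984375), 10.090251922607422), array([477.22818422, 235.99077015,  55.9618823 ]))
end offset 9.5 force [ 6.2 -0.2 -4.1]
(45, array([ 556.5, -102.7,  155.5]), array([ 543., -114.,  143.]), array([565., -93., 166.]))
(30, array([ 554.2, -113.1,  154.7]), array([ 539., -122.,  149.]), array([ 562., -104.,  159.]))
scene (45, array([ 555.5, -103.1,  154.7]), array([ 542., -113.,  143.]), array([564., -93., 162.])) [([528.0, -16.0], np.float64(159.0)), ([528.0, 49.0], np.float64(159.0)), ([590.0, -14.0], np.float64(160.0)), ([874.0, -531.0], np.float64(107.0)), ([583.0, 42.0], np.float64(159.0)), ([872.0, -364.0], np.float64(106.0))] [([402.0, -525.0], np.float64(92.0)), ([361.0, -444.0], np.float64(91.0)), ([351.0, -342.0], np.float64(89.0)), ([427.0, -368.0], np.float64(88.0)), ([552.0, -103.0], np.float64(161.0))]
side (29, array([ 554.2, -111.7,  154. ]), array([ 539., -121.,  144.]), array([ 561., -105.,  160.])) [([528.0, 42.0], np.float64(157.0)), ([583.0, 38.0], np.float64(157.0)), ([526.0, -18.0], np.float64(157.0)), ([589.0, -18.0], np.float64(157.0)), ([873.0, -364.0], np.float64(107.0)), ([872.0, -531.0], np.float64(107.0))] [([552.0, -113.0], np.float64(159.0)), ([345.0, -345.0], np.float64(90.0)), ([426.0, -370.0], np.float64(92.0)), ([359.0, -446.0], np.float64(90.0)), ([397.0, -533.0], np.float64(93.0))]
 94.325
```

View pics/f.png

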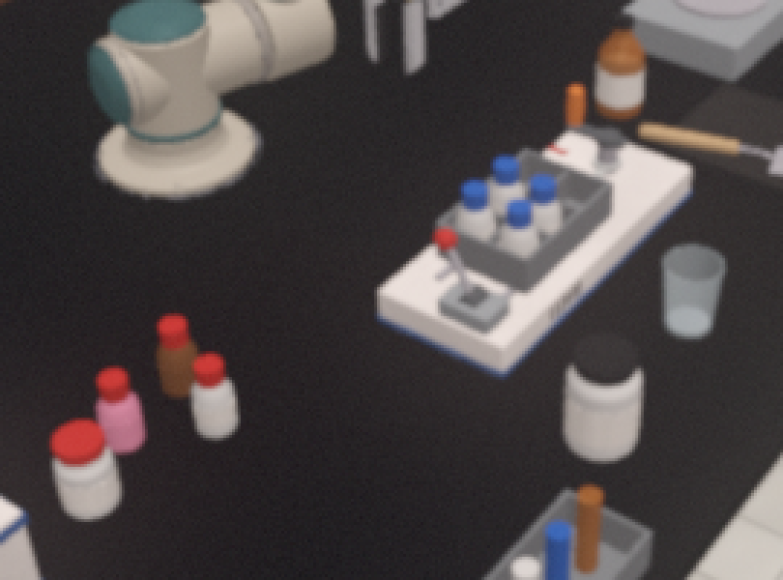

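The lever is back to -x, all bottles stand, and the red ones haven't moved; the crank reads -0.03 rad. As a last check I'll compare the ball's pixel position with the first pictures, then hand in.

```bash
python3 - <<'E'
from h import *
for n,(r,c) in(("scene",(176,305)),("side",(192,303))):
    for f in(f"{n}0",f"f{n}"):
        h=cv2.cvtColor(cv2.imread(f"pics/{f}.png"),cv2.COLOR_BGR2HSV)[r-20:r+20,c-20:c+20]
        ys,xs=np.nonzero(((h[...,0]<6)|(h[...,0]>174))&(h[...,1]>150)); print(f,len(ys),ys.mean().round(2),xs.mean().round(2))
p=snapshot("scene"); print(knob(p)[0],ball(p)[1]); 
finish_job(); print(read_state()["clock"])
E
```

```text
scene0 22 18.27 18.09
fscene 50 17.46 19.6
side0 33 19.58 20.06
fside 30 19.83 20.07
[508.72022893 234.68695716] [ 556.  -103.7  154.9]
the job is handed in; nothing more can be done
the job is handed in; nothing more can be done
```

The job is handed in, at about 95 s of the 210 s allowed, and no check failed. It reports no verdict, so what follows is from my own measurements.

- **Bottles:** There were four blue-capped bottles on the bench, and each now stands in its own cell. After the cranking all four cap tops read about 157–160 mm, as expected for upright bottles. The red-capped bottle, its look-alikes and the other items were left alone. The last side picture shows them still standing, but I did not measure every one against the first pictures.
- **Brake off:** The lever went fully over to its stop, which I felt as 7.8 N.
- **Crank:** I turned it to the mark and then gave it three full clockwise turns, counted from the commanded path with the knob gripped throughout. It was left about 0.03 rad (under 2°) short of the mark, with no overshoot. Forces stayed under 9 N.
- **Brake on:** The lever went back to its stop at 6.2 N and I let go. In the side camera the ball sits within about 0.3 pixel of where it started. The scene camera showed it 1.5 pixels off, but the gripper partly hid the ball in its first picture, so I trust the side view.

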